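# Release and slide out the dust collector's filter

### The arm

A 6-joint arm with a two-finger parallel gripper is mounted at the origin on the work surface. World frame = base frame: x ahead of the robot, y to its left, z up, the work surface at z = 0. Lengths are in mm, angles in rad, forces in N, time in s.
With the tool pointing down it reaches from about 275 to 1000 mm from the base axis. Payload 8.4 kg.
Tool frame: the origin (TCP) lies between the finger pads; the fingertips stand 22 mm ahead of it and the grasp point (between the pads) lies 3 mm ahead of it (r.nose_length is the z of the fingertips in the tool frame, in mm); z points along the fingers, y is the line along which they close (so a half turn about z gives the same grasp; the last joint's range is limited). The gripper opens to 85 mm and grips with 20 to 120 N. Pads are 22 mm wide; open, the fingers measure 114 mm over their backs; the gripper's body (76 mm by 85 mm) begins 54 mm behind the grasp point. The pads swing forward as they close: fully open they stand 13 mm farther back than shut.
Start: joints at [-1.236, 0.353, 1.633, -0, 1.155, -0.002], TCP at [206.542, -589.889, 253.281] pointing down, gripper open.
Joint ranges: [-2.63, 2.63], [-0.92, 2.1], [0.06, 2.66], [-1.3, 4.44], [0, 2.69], [-3.02, 3.02]. Speed limits (rad/s): [2.22, 2.22, 2.79, 3.14, 3.14, 3.14].

### API

Orientations are given as [roll, pitch, yaw] about the fixed x, y, z axes, in that order (R = Rz(yaw) Ry(pitch) Rx(roll)).
In Python, from rig import r, telemetry, grab_frame, camera_params gives the robot as it stands (r), with the cameras as plain functions and the readings (telemetry).
- The arm moves only by the tool advance, called as name(argument=value, ...), one argument or row to a line, values as JSON. Schema: {"type":"object","properties":{"ticks":{"type":"array","items":{"type":"number"},"minItems":7,"maxItems":35},"grip_force":{"type":"number"},"only":{"type":"string"},"quiet":{"type":"boolean"},"lines":{"type":"string"}},"required":["ticks"],"additionalProperties":false}. ticks is one flat list of numbers that holds 1 to 5 rows one after another, with no inner brackets; each row has 7 numbers: a rotation vector rx, ry, rz in fractions of the full range, 1 being pi rad, then dx, dy, dz in shares of 50 cm (1.0 is 50 cm), then the opening from 0.0 (shut) to 1.0 (fully open); each row shifts and turns the commanded pose from where the row before left it, along the tool's axes as they then stand; what a row does not reach is not made up. A row lasts 1/12 s, in which the tool goes at most 41.7 mm and 0.125 rad, less where a joint would pass 70% of its speed; a pose out of reach is approached as far as the arm can. The fingers move at their own pace and stop on an object; grip_force is the grip in N (left out, the last holds). Time passes only in rows, so rows that do not move let the fingers close. The tool returns the time, the measured TCP pose, the force, the opening and the grip force at its end. only (a regular expression) keeps the lines of the reply that match it, lines (a string "A,B") keeps lines A to B, and quiet returns only ok. Shift and turn numbers lie between -1 and 1, and a call with a number outside is refused. Input that does not fit is refused with a message, and nothing moves.
- telemetry.sense(): the state, without advancing time (a new reading comes with each control period).
- grab_frame(name): name is "scene" or "top" or "wrist"; returns the picture (384x512x3 uint8, red, green, blue); there is no depth.
- camera_params(name): a dict with "fx", "fy", "cx", "cy" (pixels), "rvec" (rotation vector, rad) and "tvec" (3), from world to camera coordinates, as OpenCV has them. Camera axes: x right, y down, z forward; pixel columns grow to the right and rows downward; lengths in mm; the calibration is good to about 2 mm. The wrist camera is an equidistant fisheye: a pixel r from the principal point sees the ray r / f radians off the axis. A picture is of the moment at which its call begins: read the wrist's pose just before it. camera_params takes no time and is no camera call; for the wrist camera it gives the pose at the moment of the call.
- r.sign_off(): hands the job in; it is judged then, once.
The state is a dict: "clock": time; "qpos": joint angles; "qvel": joint speeds; "joint_efforts": joint torques, N m; "eef_pos": TCP position; "tcp_rot": TCP orientation; "contact_force": force on the tool from outside, world axes, zero at the start; "wrist_torque": the same for the moment, N m; "opening": opening from 0.0 (shut) to 1.0 (fully open); "grasp_force": force on a finger pad.
Only numpy, scipy, OpenCV 4.12 (cv2) and the standard library are available. Lean on these libraries where they do the work, as an engineer would, in place of code of your own. Each camera call takes 0.05 s, during which the arm holds its last target. There are 200 camera calls.

### The job

Take the tool with the thin round pin out of the rack, push the button at the bottom of the small well in the dust collector's filter cassette down with the pin, and, holding it down, push the cassette out of the collector by at least 5 cm. Then hang the pin tool back in its own place in the rack and let go; push only with the pin, keep the gripper itself off the collector, and leave the other tools in the rack.

Things in the scene. Friction and masses are not known exactly. Their poses are not given: they have to be found in the camera images.
- pin_tool: The only tool in the rack with a thin pin: steel, diameter 8 mm, 70 mm long. Above it a round wood collar (diameter 48 mm, 70 to 78 mm above the tip), then a square handle 26 x 26 mm, 64 mm tall (78 to 142 mm above the tip). Origin: the pin's tip; z up to the handle, x and y square to its flats (within 0.25 rad of the rack's x and y). 0.1 to 0.2 kg. Its own place is where it hung at the start.
- rack: Fixed low wooden rack, 250 mm long (its y), 64 mm wide (its x), top 85 mm above the bench. Origin: centre of its underside. Three 26 mm square holes in a row at y = -80, 0 and +80 mm; tools hang upright in them, shank through the hole, collar resting on the top, so their lower ends are 15 mm above the bench. Any hole may be the pin tool's.
- flat_chisel: Bystander in the rack: flat steel blade 23 mm wide and 4 mm thick (too wide for the well), the same collar as the pin tool, and a round handle that widens upward to diameter 30 mm, top 130 mm above the blade's end. Origin at the blade's end, z up. To be left in its hole.
- thick_punch: Bystander in the rack: thick round steel rod, diameter 23 mm (too thick for the well), the same collar as the pin tool, and a short knob handle, diameter 40 mm, top 124 mm above the rod's end. Origin at the rod's end, z up. To be left in its hole.
- unit: Low grey bench dust collector, fixed. Base plate 170 mm (its x) by 270 mm (its y), origin on the bench under the cassette. A 100 mm high housing on its +y end (from y = +60 mm) holds the grey filter cassette: 110 mm wide, flat top 52 mm above the bench, with white pleats and the small well. The cassette slides out along this frame's -y.
- well (a point): Centre of the mouth of the square well (22 x 22 mm, straight walls) in the cassette's flat top, 52 mm above the bench. The steel button fills the well's bottom, its face 16 mm below the mouth. Axes as the dust collector's: z up, the cassette slides out along -y, the housing's face is 80 mm away on the +y side at the start. The point moves with the cassette.
- button (a joint): How far the button is pressed down, m: 0 up, 0.008 at its stop. A spring pushes it up (1 N at first, 4 N at the stop). From about 0.005 on the cassette is unlocked.
- filter (a joint): How far the cassette has slid out, m: 0 home, 0.070 at its stop. With the button up it is locked (2 mm of play). With it down it slides against about 2 N of friction and a little drag, and stays where it is left. The button must be held down for the first 42 mm; farther out it springs back up when let go.

How it is judged:
By the outcome, as a careful person would: the job done as asked, in the order asked, and still so for the second after the job is handed in, with the robot touching nothing.
It also fails if it takes over 54 s, if anything falls off the work surface, if the arm or the gripper's body presses on something with over 40 N, if the wrist force passes 120 N, or if a joint passes its speed limit or range.

## Working session

There is one attempt and no reset: what is moved stays moved. The work goes in short steps, Python scripts to look and compute and a tool call to move; the robot and the scene stay as the last step left them, time stands still between calls to the robot, and variables do not carry over. Pictures are saved under pics/ and viewed, at most 10 in all, crops included, and the job is handed in when it is done.

```bash
ls; mkdir -p pics; python3 - <<'E'
from rig import r, telemetry, grab_frame, camera_params
import cv2
s=telemetry.sense();print(s['clock'],s['eef_pos'],s['tcp_rot'],s['opening'])
a=[cv2.cvtColor(grab_frame(n),cv2.COLOR_RGB2BGR) for n in("scene","top","wrist")]
for n,i in zip(("scene","top","wrist"),a):
    cv2.imwrite(f'pics/{n}0.png',i);p=camera_params(n);print(n,{k:[round(float(x),3) for x in __import__('numpy').ravel(v)] for k,v in p.items()})
E
```

```text
pics
rig.py
0.0 [ 206.37485456 -589.46116097  252.55236904] [-3.14020549e+00 -1.20009505e-05  3.36766523e-01] 0.9996771057485582
scene {'fx': [366.479], 'fy': [366.479], 'cx': [251.426], 'cy': [193.537], 'rvec': [0.92, 2.445, -1.146], 'tvec': [422.816, -147.631, 1127.568]}
top {'fx': [464.418], 'fy': [464.418], 'cx': [251.833], 'cy': [201.054], 'rvec': [2.221, -1.973, 0.215], 'tvec': [-97.056, 541.337, 889.694]}
wrist {'fx': [297.319], 'fy': [297.319], 'cx': [259.601], 'cy': [188.99], 'rvec': [-2.342, 1.661, 0.267], 'tvec': [-624.14, -39.873, 379.547]}
```

View pics/scene0.png

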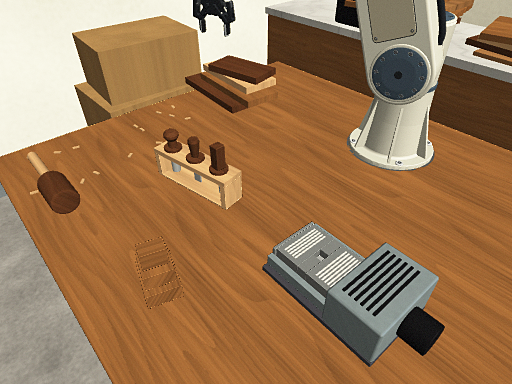

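View pics/top0.png

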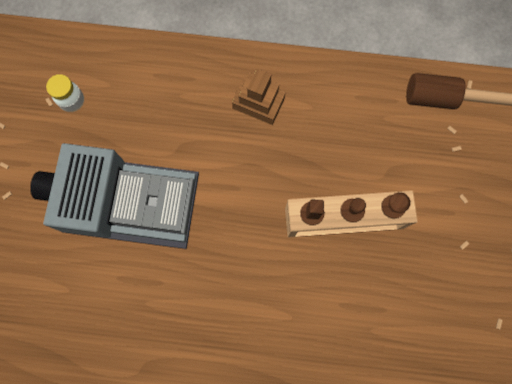

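Scene: the rack is at about (200,175), with the square-handled pin tool in its right hole (218,158). The collector's well is at (321,255). Top: pin tool handle near (315,208), well near (153,201), housing on the left. Next I'll enlarge these regions.

```bash
python3 - <<'E'
import cv2,numpy as np
t=cv2.imread('pics/top0.png');s=cv2.imread('pics/scene0.png')
f=lambda i,x,y,w,h:cv2.resize(i[y:y+h,x:x+w],(400,300),interpolation=cv2.INTER_CUBIC)
m=np.vstack([np.hstack([f(t,280,180,80,60),f(t,100,155,100,75)+0]),np.hstack([f(s,180,140,80,60),f(s,270,215,100,75)])])
cv2.imwrite('pics/m1.png',m)
E
```

```text
(no output)
```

View pics/m1.png

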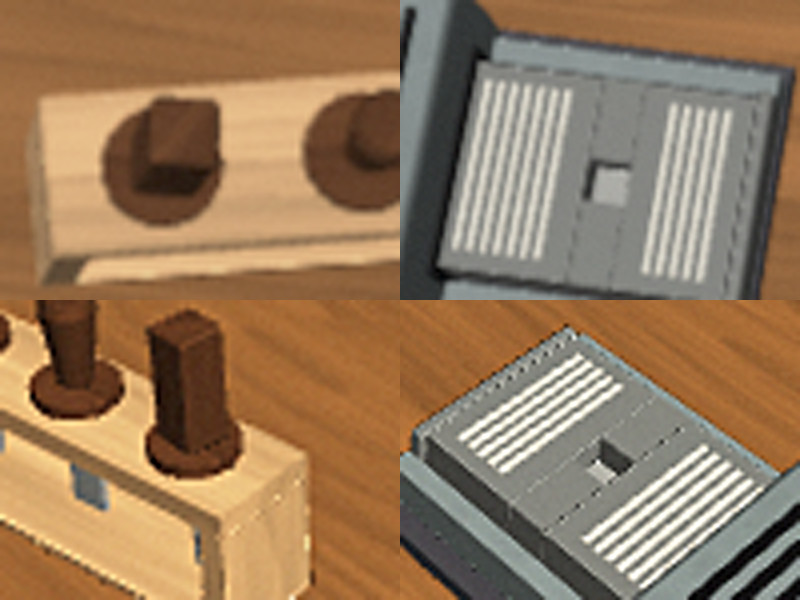

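Crop: handle top centre is about (316.2,205) in top and (216.5,144.6) in scene; collar about (312,211.6) and (218.4,168.4). Well mouth is about (151.6,200.6) and (321.6,255.1). I'll triangulate these.

```bash
cat > h.py <<'E'
import numpy as np,cv2
from scipy.spatial.transform import Rotation as Ro
from rig import r, telemetry, grab_frame, camera_params
def ray(p,uv,fish=False):
    R=cv2.Rodrigues(np.array(p['rvec'],float))[0];t=np.ravel(p['tvec'])
    x=(uv[0]-p['cx'])/p['fx'];y=(uv[1]-p['cy'])/p['fy']
    if fish:
        th=np.hypot(x,y);k=np.sin(th)/max(th,1e-9);d=np.array([x*k,y*k,np.cos(th)])
    else: d=np.array([x,y,1.])
    d=R.T@d;return -R.T@t,d/np.linalg.norm(d)
def tri(*rays):
    A=sum(np.eye(3)-np.outer(d,d) for c,d in rays);b=sum((np.eye(3)-np.outer(d,d))@c for c,d in rays)
    X=np.linalg.solve(A,b);return X,max(np.linalg.norm(np.cross(d,X-c)) for c,d in rays)
def plane(ry,z): c,d=ry;return c+d*(z-c[2])/d[2]
def proj(p,X,fish=False):
    R=cv2.Rodrigues(np.array(p['rvec'],float))[0];q=R@np.asarray(X,float)+np.ravel(p['tvec'])
    if fish:
        h=np.hypot(q[0],q[1]);th=np.arctan2(h,q[2]);k=th/h
    else: k=1/q[2]
    return p['cx']+p['fx']*q[0]*k,p['cy']+p['fy']*q[1]*k
def rel(target,rpy):
    "shift (tool axes) and rotvec from the measured pose to the target"
    s=telemetry.sense();R=Ro.from_euler('xyz',s['tcp_rot']);G=Ro.from_euler('xyz',rpy)
    return np.round((R.inv()*G).as_rotvec(),3),np.round(R.inv().apply(np.array(target)-s['eef_pos']),1)
E
python3 - <<'E'
from h import *
T,S=camera_params('top'),camera_params('scene')
for n,a,b in [('handle',(316.2,205),(216.5,144.6)),('collar',(312,211.6),(218.4,168.4)),('well',(151.6,200.6),(321.6,255.1))]:
    X,e=tri(ray(T,a),ray(S,b));print(n,X.round(1),round(e,1))
g=lambda x,y,ox,oy,s:((x+.5)/s-.5+ox,(y+.5)/s-.5+oy)
def yaw(a,b,z): d=(plane(ray(T,b),z)-plane(ray(T,a),z));return np.arctan2(d[1],d[0])
print('rack y dir',yaw(g(40,98,280,180,5),g(400,73,280,180,5),85))
print('cass y dir',yaw(g(775-400,95,100,155,4),g(485-400,65,100,155,4),52))
print('handle edges',yaw(g(150,98,280,180,5),g(220,98,280,180,5),157),yaw(g(216,157,280,180,5),g(220,98,280,180,5),157))
print(T['tvec'], ray(T,(0,0))[0],ray(S,(0,0))[0])
E
```

```text
handle [ 533.7 -152.3  157. ] 0.4
collar [ 534.5 -152.6   89.3] 1.0
well [527.  174.3  49.7] 1.1
rack y dir -1.381658052437621
cass y dir 1.5825270824443687
handle edges -1.4526483144366529 0.01907537110855175
[-97.05577999 541.33657133 889.69397745] [345.33904339 -57.30907527 985.635377  ] [944.08900764 450.00910205 614.95109234]
```

```bash
python3 - <<'E'
from h import *
print(rel([534,-152.5,260],[np.pi,0,np.pi/2+0.07]))
s=telemetry.sense();R=Ro.from_euler('xyz',s['tcp_rot']);c,d=ray(camera_params('wrist'),(259.6,189),True)
print(R.inv().apply(c-s['eef_pos']),R.inv().apply(d))
E
```

```text
(array([-1.000e-03, -1.000e-03, -1.304e+00]), array([ 453.6, -304.3,   -6.9]))
[  80.60803613   -0.22809763 -119.58176335] [-3.12500527e-01 -7.47851039e-05  9.49917583e-01]
```

Careful with the scale: shifts go in shares of 50 cm and turns go in shares of pi rad. That gives: 30 mm / 500 = 0.06, -20 mm / 500 = -0.04.

advance(
  ticks=[0,0,0,0.06,-0.04,0,1,0,0,0,0.06,-0.04,0,1,0,0,0,0.06,-0.04,0,1,0,0,0,0.06,-0.04,0,1,0,0,0,0.06,-0.04,0,1],
)

```text
clock: 0.57
eef_pos: [315.6, -444.4, 253.0]
tcp_rot: [-3.141, 0.0, 0.336]
contact_force: [0.0, -1.2, 0.1]
opening: 1.001
grasp_force: 0.0
```

advance(
  ticks=[0,0,0,0.06,-0.04,0,1,0,0,0,0.06,-0.04,0,1,0,0,0,0.06,-0.04,0,1,0,0,0,0.06,-0.04,0,1,0,0,0,0.06,-0.04,0,1],
)

```text
clock: 0.98
eef_pos: [424.3, -300.3, 253.2]
tcp_rot: [-3.142, 0.0, 0.337]
contact_force: [0.8, -0.2, 0.0]
opening: 0.992
grasp_force: 0.0
```

advance(
  ticks=[0,0,0,0.06,-0.04,0,1,0,0,0,0.06,-0.04,0,1,0,0,0,0.06,-0.04,0,1,0,0,0,0.06,-0.04,0,1,0,0,0,0.06,-0.04,0,1],
)

```text
clock: 1.4
eef_pos: [532.8, -156.3, 253.2]
tcp_rot: [-3.142, 0.0, 0.337]
contact_force: [0.2, -0.2, -0.1]
opening: 0.997
grasp_force: 0.0
```

advance(
  ticks=[0,0,-0.0382,0,0,0,1,0,0,-0.0382,0,0,0,1,0,0,-0.0382,0,0,0,1,0,0,-0.0382,0,0,0,1,0,0,-0.0382,0,0,0,1],
)

```text
clock: 1.82
eef_pos: [532.0, -157.8, 253.0]
tcp_rot: [-3.141, 0.0, 0.943]
contact_force: [0.2, 0.6, 0.3]
opening: 1.001
grasp_force: 0.0
```

advance(
  ticks=[0,0,-0.0382,0,0,0,1,0,0,-0.0382,0,0,0,1,0,0,-0.0382,0,0,0,1,0,0,-0.0382,0,0,0,1,0,0,-0.0382,0,0,0,1],
)

```text
clock: 2.23
eef_pos: [531.9, -158.0, 253.0]
tcp_rot: [-3.141, -0.0, 1.543]
contact_force: [0.0, -0.6, 0.1]
opening: 1.003
grasp_force: 0.0
```

advance(
  ticks=[0,0,-0.0318,0,0,0,1,0,0,0,0,0,0,1],
)

```text
clock: 2.4
eef_pos: [532.0, -158.0, 253.1]
tcp_rot: [-3.141, -0.0, 1.641]
contact_force: [-0.4, 0.9, -0.3]
opening: 1.0
grasp_force: 0.0
```

```bash
python3 - <<'E'
from h import *
print(rel([534,-152.5,260],[np.pi,0,np.pi/2+0.07]))
p=camera_params('wrist');im=cv2.cvtColor(grab_frame('wrist'),cv2.COLOR_RGB2BGR);cv2.imwrite('pics/w1.png',im)
c=[proj(p,(534,-152.5,z),True) for z in(157,89)];print(c)
x,y=[int(v) for v in c[0]];x0,y0=max(x-80,0),max(y-60,0);x0,y0=min(x0,352),min(y0,264);print(x0,y0)
m=np.hstack([cv2.resize(im[y0:y0+120,x0:x0+160],(800,600),interpolation=cv2.INTER_CUBIC)]);cv2.imwrite('pics/w1c.png',m)
np.savez('w1.npz',**{k:np.array(v) for k,v in p.items()})
E
```

```text
(array([-0., -0.,  0.]), array([ 5.3,  2.4, -6.9]))
[(np.float64(262.4302905006076), np.float64(194.32266117192918)), (np.float64(261.83269663970606), np.float64(171.61700858852697))]
182 134
```

View pics/w1c.png

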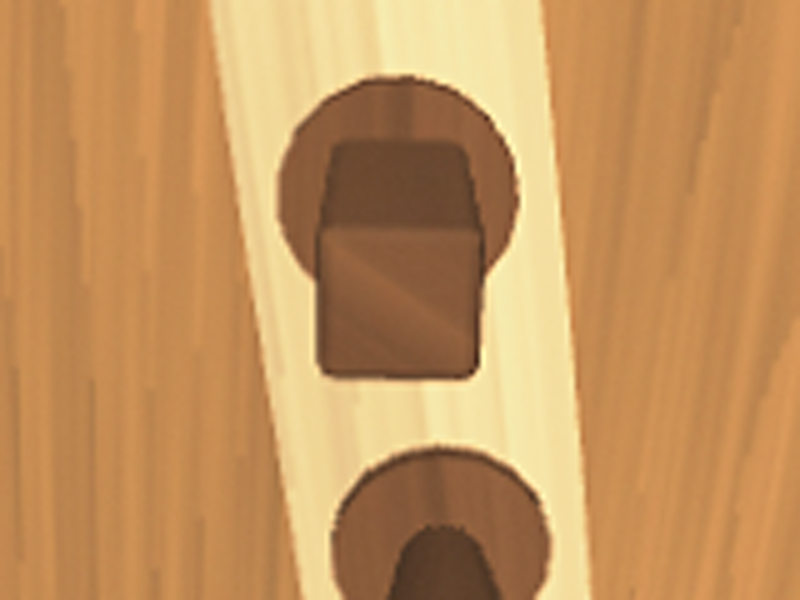

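Wrist crop: the handle top's corners are at about (320,228)–(480,378), so it is square to the gripper. Its centre (261.6,194.2) agrees with the predicted (262.4,194.3). Now descending to grasp.

Scaled: 40 mm / 500 = 0.08, 5.3 mm / 500 = 0.0106.

advance(
  ticks=[0,0,0,0.0106,0.004,0,1,0,0,0,0,0,0.08,1,0,0,0,0,0,0.08,1,0,0,0,0,0,0.06,1,0,0,0,0,0,0.03,1],
)

```text
clock: 2.87
eef_pos: [531.7, -151.6, 124.6]
tcp_rot: [-3.137, -0.002, 1.634]
contact_force: [-0.4, -1.3, -0.1]
opening: 0.996
grasp_force: 0.0
```

advance(
  ticks=[0,0,0,0,0,0,1,0,0,0,0,0,0,0.4,0,0,0,0,0,0,0.2,0,0,0,0,0,0,0.1,0,0,0,0,0,0,0],
  grip_force=100,
)

```text
clock: 3.28
eef_pos: [534.8, -152.8, 129.8]
tcp_rot: [3.139, 0.001, 1.636]
contact_force: [0.8, -0.8, 0.1]
opening: 0.452
grasp_force: 0.0
```

advance(
  ticks=[0,0,0,0,0,0,0,0,0,0,0,0,0,0,0,0,0,0,0,0,0,0,0,0,0,0,0,0,0,0,0,0,0,0,0],
)

```text
clock: 3.7
eef_pos: [534.5, -152.9, 129.6]
tcp_rot: [3.14, 0.001, 1.636]
contact_force: [-1.7, 0.4, 7.6]
opening: 0.289
grasp_force: 98.8
```

Scaled: -40 mm / 500 = -0.08, -30 mm / 500 = -0.06.

advance(
  ticks=[0,0,0,0,0,-0.02,0,0,0,0,0,0,-0.06,0,0,0,0,0,0,-0.08,0,0,0,0,0,0,-0.08,0,0,0,0,0,0,0,0],
)

```text
clock: 4.12
eef_pos: [537.4, -153.7, 256.7]
tcp_rot: [3.131, 0.004, 1.637]
contact_force: [1.9, 0.3, -1.2]
opening: 0.293
grasp_force: 98.6
```

```bash
python3 - <<'E'
from h import *
s=telemetry.sense();print(s['qpos'].round(3) if hasattr(s['qpos'],'round') else s['qpos'],s['eef_pos'],s['contact_force'],s['opening'])
# two hover poses near well: closing along y (yaw 0 or pi)
print(rel([527,174.3,250],[np.pi,0,np.pi]),rel([527,174.3,250],[np.pi,0,0]))
E
```

```text
[-0.281  0.241  1.781  0.     1.108 -0.347] [ 537.3780819  -153.65054368  256.74592974] [ 1.93063579  0.28416913 -1.240303  ] 0.2928324471915608
(array([ 0.006,  0.012, -1.505]), array([327.9,  11.1,   5.6])) (array([ 0.012, -0.006,  1.637]), array([327.9,  11.1,   5.6]))
```

Scaled: 33 mm / 500 = 0.066, 32 mm / 500 = 0.064.

advance(
  ticks=[0,0,0,0.064,0.002,0,0,0,0,0,0.066,0.002,0,0,0,0,0,0.066,0.002,0,0,0,0,0,0.066,0.002,0,0,0,0,0,0.066,0.002,0,0],
)

```text
clock: 4.53
eef_pos: [527.5, 12.7, 248.9]
tcp_rot: [3.141, -0.0, 1.636]
contact_force: [0.4, 0.8, -1.4]
opening: 0.29
grasp_force: 98.6
```

advance(
  ticks=[0,0,0,0.066,0.002,0,0,0,0,0,0.066,0.002,0,0,0,0,0,0.066,0.002,0,0,0,0,0,0.066,0.002,0,0,0,0,0,0.064,0.002,0,0],
)

```text
clock: 4.95
eef_pos: [521.6, 177.0, 248.9]
tcp_rot: [3.141, -0.0, 1.637]
contact_force: [1.4, 0.1, -2.6]
opening: 0.291
grasp_force: 98.6
```

advance(
  ticks=[0,0,-0.0318,0,0,0,0,0,0,-0.0318,0,0,0,0,0,0,-0.0318,0,0,0,0,0,0,-0.0318,0,0,0,0,0,0,-0.0318,0,0,0,0],
)

```text
clock: 5.37
eef_pos: [521.9, 175.5, 248.7]
tcp_rot: [3.141, 0.0, 2.142]
contact_force: [-0.8, -0.4, -2.4]
opening: 0.295
grasp_force: 98.3
```

advance(
  ticks=[0,0,-0.0318,0,0,0,0,0,0,-0.0318,0,0,0,0,0,0,-0.0318,0,0,0,0,0,0,-0.0318,0,0,0,0,0,0,-0.0318,0,0,0,0],
)

```text
clock: 5.78
eef_pos: [521.9, 175.3, 248.7]
tcp_rot: [3.141, 0.0, 2.642]
contact_force: [-0.4, 0.2, -1.1]
opening: 0.292
grasp_force: 98.3
```

advance(
  ticks=[0,0,-0.0318,0,0,0,0,0,0,-0.0318,0,0,0,0,0,0,-0.0318,0,0,0,0,0,0,-0.0318,0,0,0,0,0,0,-0.0318,0,0,0,0],
)

```text
clock: 6.2
eef_pos: [521.9, 175.3, 248.7]
tcp_rot: [3.142, 0.0, 3.142]
contact_force: [-0.6, -0.4, -0.6]
opening: 0.29
grasp_force: 98.3
```

advance(
  ticks=[0,0,0,0,0,0,0,0,0,0,0,0,0,0,0,0,0,0,0,0,0],
)

```text
clock: 6.45
eef_pos: [522.0, 175.3, 248.5]
tcp_rot: [3.142, 0.0, 3.133]
contact_force: [0.6, -0.3, -2.8]
opening: 0.29
grasp_force: 98.3
```

```bash
python3 - <<'E'
from h import *
s=telemetry.sense();p={n:camera_params(n) for n in('wrist','scene','top')}
print(s['eef_pos'],s['tcp_rot'],s['qpos'])
print(rel([527,174.3,250],[np.pi,0,np.pi]))
W,S,T=[cv2.cvtColor(grab_frame(n),cv2.COLOR_RGB2BGR) for n in('wrist','scene','top')]
for n,i in zip('wst',(W,S,T)): cv2.imwrite(f'pics/{n}2.png',i)
np.savez('w2.npz',pos=s['eef_pos'],rot=s['tcp_rot'],**{k:np.array(v) for k,v in p['wrist'].items()})
tip=s['eef_pos']+np.array([0,0,-114.6])
def crop(i,uv,w):
    x=int(np.clip(uv[0]-w/2,0,512-w));y=int(np.clip(uv[1]-w*3/8,0,384-w*3//4));print(x,y,400/w,np.round(uv,1));return cv2.resize(i[y:y+w*3//4,x:x+w],(400,300),interpolation=cv2.INTER_CUBIC)
m=np.vstack([np.hstack([crop(W,proj(p['wrist'],(527,174,52),1),120),crop(S,proj(p['scene'],tip),100)]),np.hstack([crop(W,proj(p['wrist'],tip,1),120),crop(T,proj(p['top'],tip),100)])])
cv2.imwrite('pics/m2.png',m)
E
```

```text
[522.04163425 175.29451374 248.5189517 ] [3.14152270e+00 1.83171441e-04 3.13348235e+00] [ 3.21228819e-01  2.42742143e-01  1.79855487e+00  7.80073447e-06
  1.10009969e+00 -1.24146075e+00]
(array([ 0.   ,  0.   , -0.008]), array([-5. , -1. , -1.5]))
198 127 3.3333333333333335 [258.1 172.5]
278 186 4.0 [328.4 224.1]
199 147 3.3333333333333335 [259.2 192.3]
90 156 4.0 [140.7 193.7]
```

View pics/m2.png

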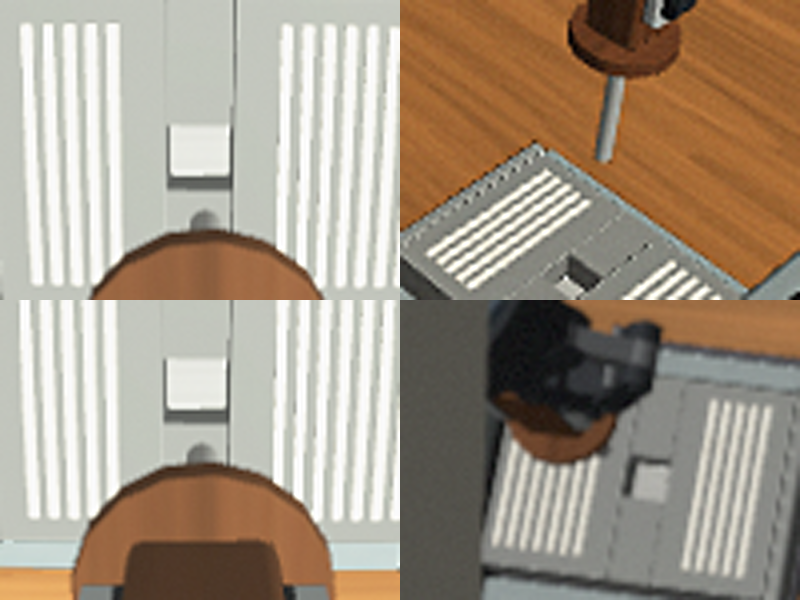

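Wrist crop: the well mouth spans (167..232, 123..189), centred at full pixel (257.5,173.5). The pin tip is at about (259.2,193.9), as predicted; scene shows the pin held straight.

```bash
python3 - <<'E'
from h import *
w=np.load('w2.npz');T,S=camera_params('top'),camera_params('scene')
rw=ray(w,(257.5,173.5),1);print(plane(rw,52),tri(rw,ray(T,(151.6,200.6))),tri(rw,ray(T,(151.6,200.6)),ray(S,(321.6,255.1))))
g=lambda x,y:((x+.5)/3.3333-.5+198,(y+.5)/3.3333-.5+127)
a,b=plane(ray(w,g(22,25),1),52),plane(ray(w,g(33,285),1),52);print('pleat dir',a-b)
t=tri(ray(w,(259.2,193.9),1),ray(S,((203.5)/4-.5+278,158/4-.5+186)));print('tip',t)
X=[527,174.3,250]
E
```

```text
[528.14327178 173.30597621  52.        ] (array([527.84814736, 173.15734196,  51.22805261]), np.float64(0.5079643182582524)) (array([527.59355238, 173.98098805,  50.4209236 ]), np.float64(1.6791700614818528))
pleat dir [-90.62735365   1.60187301   0.        ]
tip (array([523.42853737, 175.85900505, 133.21255198]), np.float64(0.6083072984332704))
```

Scaled: 30 mm / 500 = 0.06, -5.5 mm / 500 = -0.011.

advance(
  ticks=[0,0,0,-0.011,-0.004,0,0,0,0,0,0,0,0.05,0,0,0,0,0,0,0.06,0,0,0,0,0,0,0.038,0,0,0,0,0,0,0,0],
  grip_force=110,
)

```text
clock: 7.02
eef_pos: [525.5, 172.4, 170.5]
tcp_rot: [-3.14, -0.006, 3.136]
contact_force: [-2.0, -0.3, -1.6]
opening: 0.294
grasp_force: 108.0
```

advance(
  ticks=[0,0,0,0,0,0.012,0,0,0,0,0,0,0.012,0,0,0,0,0,0,0.008,0,0,0,0,0,0,0,0,0,0,0,0,0,0,0],
)

```text
clock: 7.43
eef_pos: [527.9, 173.4, 158.8]
tcp_rot: [3.141, 0.001, 3.137]
contact_force: [0.0, -0.2, -2.4]
opening: 0.29
grasp_force: 108.0
```

```bash
python3 - <<'E'
from h import *
s=telemetry.sense();p=camera_params('wrist');S=camera_params('scene')
i=cv2.cvtColor(grab_frame('wrist'),cv2.COLOR_RGB2BGR);j=cv2.cvtColor(grab_frame('scene'),cv2.COLOR_RGB2BGR)
u=[int(v) for v in proj(p,(528,173.5,52),1)];v=[int(a) for a in proj(S,(528,173.5,52))];print(u,v)
f=lambda i,u:cv2.resize(i[u[1]-45:u[1]+45,u[0]-30:u[0]+30],(400,600),interpolation=cv2.INTER_CUBIC)
cv2.imwrite('pics/m3.png',np.hstack([f(i,u),f(j,v)]))
E
```

```text
[259, 195] [320, 254]
```

View pics/m3.png

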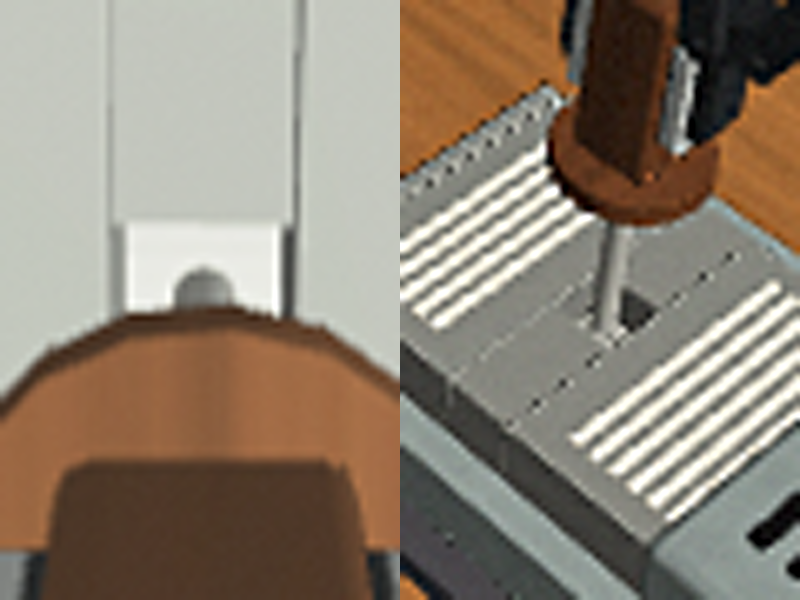

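The pin is inside the well, horizontally centred in it (wrist: pin at 204 between walls 115 and 290). Now pressing, with force checks.

Scaled: 3 mm / 500 = 0.006, 2 mm / 500 = 0.004.

advance(
  ticks=[0,0,0,0,0,0.006,0,0,0,0,0,0,0.006,0,0,0,0,0,0,0.004,0,0,0,0,0,0,0,0,0,0,0,0,0,0,0],
)

```text
clock: 7.95
eef_pos: [527.6, 173.3, 150.2]
tcp_rot: [-3.142, -0.0, 3.137]
contact_force: [-0.4, 0.5, -1.6]
opening: 0.293
grasp_force: 108.0
```

advance(
  ticks=[0,0,0,0,0,0.004,0,0,0,0,0,0,0.004,0,0,0,0,0,0,0.004,0,0,0,0,0,0,0,0,0,0,0,0,0,0,0],
)

```text
clock: 8.37
eef_pos: [527.7, 173.3, 144.3]
tcp_rot: [3.142, 0.0, 3.137]
contact_force: [-0.1, -0.9, 2.1]
opening: 0.292
grasp_force: 108.1
```

advance(
  ticks=[0,0,0,0,0,0.002,0,0,0,0,0,0,0,0,0,0,0,0,0,0,0,0,0,0,0,0,0,0],
)

```text
clock: 8.7
eef_pos: [527.6, 173.3, 143.4]
tcp_rot: [3.142, 0.0, 3.137]
contact_force: [-0.8, -0.3, 0.9]
opening: 0.29
grasp_force: 108.1
```

Scaled: 1 mm / 500 = 0.002.

advance(
  ticks=[0,0,0,0,0,0.002,0,0,0,0,0,0,0,0,0,0,0,0,0,0,0,0,0,0,0,0,0,0],
)

```text
clock: 9.03
eef_pos: [527.7, 173.3, 142.5]
tcp_rot: [3.142, 0.0, 3.137]
contact_force: [-0.6, 0.2, 4.5]
opening: 0.292
grasp_force: 108.9
```

advance(
  ticks=[0,0,0,0,0,0.001,0,0,0,0,0,0,0,0,0,0,0,0,0,0,0,0,0,0,0,0,0,0],
)

```text
clock: 9.37
eef_pos: [527.9, 173.4, 142.4]
tcp_rot: [3.141, 0.001, 3.137]
contact_force: [-2.2, -0.3, 8.5]
opening: 0.289
grasp_force: 109.6
```

Scaled: -4 mm / 500 = -0.008, -3 mm / 500 = -0.006.

advance(
  ticks=[0,0,0,0,-0.006,0,0,0,0,0,0,-0.008,0,0,0,0,0,0,-0.008,0,0,0,0,0,0,-0.008,0,0,0,0,0,0,0,0,0],
)

```text
clock: 9.78
eef_pos: [527.7, 158.2, 142.4]
tcp_rot: [3.141, 0.001, 3.136]
contact_force: [-2.7, -0.3, 8.6]
opening: 0.293
grasp_force: 109.3
```

advance(
  ticks=[0,0,0,0,-0.01,0,0,0,0,0,0,-0.01,0,0,0,0,0,0,-0.01,0,0,0,0,0,0,-0.01,0,0,0,0,0,0,0,0,0],
)

```text
clock: 10.2
eef_pos: [527.5, 138.0, 142.3]
tcp_rot: [3.141, 0.0, 3.136]
contact_force: [-2.5, -0.8, 8.5]
opening: 0.288
grasp_force: 109.3
```

```bash
python3 - <<'E'
from h import *
S=camera_params('scene')
i=cv2.cvtColor(grab_frame('wrist'),cv2.COLOR_RGB2BGR);j=cv2.cvtColor(grab_frame('scene'),cv2.COLOR_RGB2BGR)
v=[int(a) for a in proj(S,(528,150,52))]
f=lambda i,u,w:cv2.resize(i[u[1]-3*w//4:u[1]+3*w//4,u[0]-w//2:u[0]+w//2],(400,600),interpolation=cv2.INTER_CUBIC)
cv2.imwrite('pics/m4.png',np.hstack([f(i,(259,195),60),f(j,v,120)]))
E
```

```text
(no output)
```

View pics/m4.png

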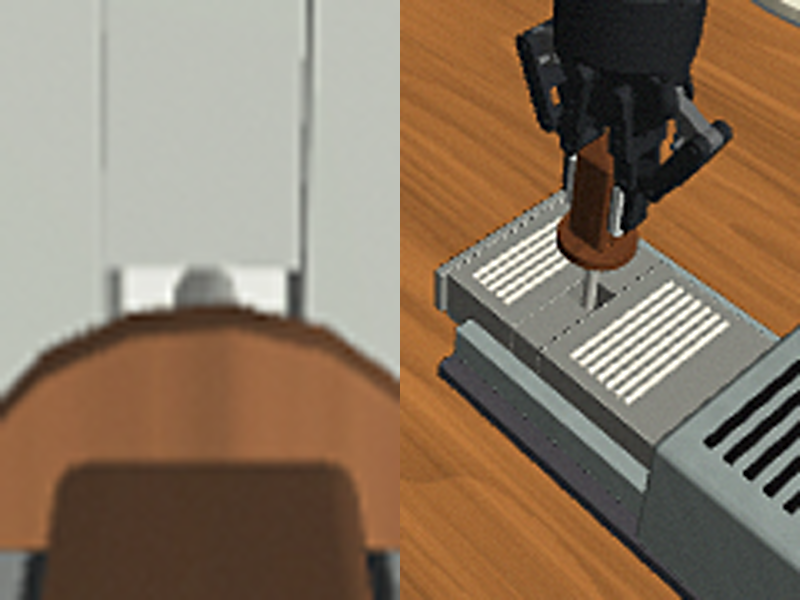

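The cassette is sliding out with the pin still in mid-well (204 between 105 and 300), so it has moved about 35 mm. Continuing to about 61 mm.

Scaled: -6 mm / 500 = -0.012, -5 mm / 500 = -0.01.

advance(
  ticks=[0,0,0,0,-0.01,0,0,0,0,0,0,-0.012,0,0,0,0,0,0,-0.012,0,0,0,0,0,0,-0.012,0,0,0,0,0,0,-0.008,0,0],
)

```text
clock: 10.72
eef_pos: [527.2, 111.4, 142.3]
tcp_rot: [3.141, -0.0, 3.136]
contact_force: [-2.8, 1.3, 10.5]
opening: 0.291
grasp_force: 109.5
```

advance(
  ticks=[0,0,0,0,0,0,0,0,0,0,0,0,-0.02,0,0,0,0,0,0,-0.04,0,0,0,0,0,0,-0.06,0,0,0,0,0,0,-0.06,0],
)

```text
clock: 11.13
eef_pos: [526.4, 111.1, 232.2]
tcp_rot: [-3.141, -0.002, 3.137]
contact_force: [0.4, -0.6, -1.7]
opening: 0.29
grasp_force: 108.0
```

advance(
  ticks=[0,0,0,0,0,-0.034,0,0,0,0,0,0,0,0,0,0,0,0,0,0,0],
)

```text
clock: 11.38
eef_pos: [527.5, 111.4, 249.3]
tcp_rot: [3.141, 0.002, 3.137]
contact_force: [0.2, -0.3, -2.6]
opening: 0.292
grasp_force: 108.0
```

```bash
python3 - <<'E'
from h import *
S=camera_params('scene')
i=cv2.cvtColor(grab_frame('top'),cv2.COLOR_RGB2BGR);j=cv2.cvtColor(grab_frame('scene'),cv2.COLOR_RGB2BGR)
v=[int(a) for a in proj(S,(528,130,80))]
f=lambda i,u,w:cv2.resize(i[u[1]-3*w//4:u[1]+3*w//4,u[0]-w//2:u[0]+w//2],(400,600),interpolation=cv2.INTER_CUBIC)
cv2.imwrite('pics/m5.png',np.hstack([f(i,(170,200),120),f(j,v,120)]));print(v)
print('well at 61 in top',proj(camera_params('top'),(528,112,52)))
print(rel([534.5,-152.9,250],[np.pi,0,1.636]))
E
```

```text
[305, 232]
well at 61 in top (np.float64(180.84897631540855), np.float64(203.62509213801306))
(array([-2.000e-03, -1.000e-03,  1.501e+00]), array([  -9.4, -264. ,   -2.5]))
```

View pics/m5.png

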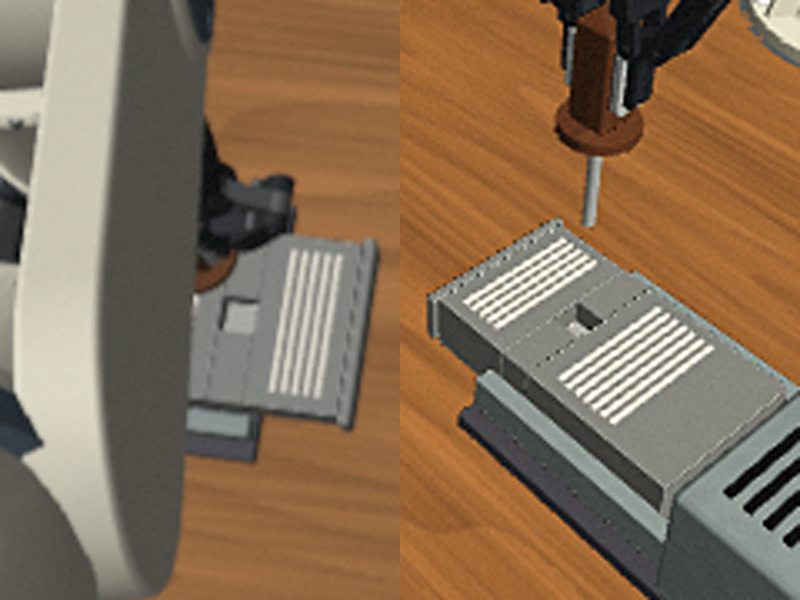

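The cassette is out with its well at top pixel (181.6,204.4), which is about 62 mm of travel, and the button is free. Now returning the tool.

Scaled: -33 mm / 500 = -0.066, -30 mm / 500 = -0.06.

advance(
  ticks=[0,0,0,-0.002,-0.06,0,0,0,0,0,-0.002,-0.066,0,0,0,0,0,-0.002,-0.066,0,0,0,0,0,-0.002,-0.066,0,0,0,0,0,-0.002,-0.066,0,0],
  quiet=true,
)

```text
ok
```

advance(
  ticks=[0,0,0,-0.002,-0.066,0,0,0,0,0,-0.002,-0.066,0,0,0,0,0,-0.002,-0.066,0,0,0,0,0.0318,0,0,0,0,0,0,0.0318,0,0,0,0],
  quiet=true,
)

```text
ok
```

advance(
  ticks=[0,0,0.0318,0,0,0,0,0,0,0.0318,0,0,0,0,0,0,0.0318,0,0,0,0,0,0,0.0318,0,0,0,0,0,0,0.0318,0,0,0,0],
  quiet=true,
)

```text
ok
```

advance(
  ticks=[0,0,0.0318,0,0,0,0,0,0,0.0318,0,0,0,0,0,0,0.0318,0,0,0,0,0,0,0.0318,0,0,0,0,0,0,0.0318,0,0,0,0],
  quiet=true,
)

```text
ok
```

advance(
  ticks=[0,0,0.0318,0,0,0,0,0,0,0.0318,0,0,0,0,0,0,0.0318,0,0,0,0,0,0,0,0,0,0,0,0,0,0,0,0,0,0],
)

```text
clock: 13.57
eef_pos: [533.3, -149.5, 247.3]
tcp_rot: [-3.139, -0.001, 1.64]
contact_force: [0.6, -0.0, -2.5]
opening: 0.29
grasp_force: 108.8
```

```bash
python3 - <<'E'
from h import *
print(rel([534.5,-152.9,250],[np.pi,0,1.636]))
E
```

```text
(array([-0.002, -0.001,  0.004]), array([-3.5,  0.9, -2.7]))
```

Scaled: 20 mm / 500 = 0.04, -3.4 mm / 500 = -0.0068.

advance(
  ticks=[0,0,0,-0.0068,0.002,0,0,0,0,0,0,0,0.04,0,0,0,0,0,0,0,0,0,0,0,0,0,0,0,0,0,0,0,0,0,0],
)

```text
clock: 13.98
eef_pos: [535.2, -153.1, 229.0]
tcp_rot: [-3.141, -0.0, 1.638]
contact_force: [0.4, 0.3, -2.5]
opening: 0.293
grasp_force: 108.9
```

```bash
python3 - <<'E'
from h import *
print(rel([534.5,-152.9,129.6],[np.pi,0,1.636]))
s=telemetry.sense();p=camera_params('wrist');S=camera_params('scene')
i=cv2.cvtColor(grab_frame('wrist'),cv2.COLOR_RGB2BGR);j=cv2.cvtColor(grab_frame('scene'),cv2.COLOR_RGB2BGR)
u=[int(v) for v in proj(p,(534.5,-152.9,85),1)];v=[int(a) for a in proj(S,(534.5,-152.9,95))];print(u,v)
f=lambda i,u:cv2.resize(i[u[1]-45:u[1]+45,u[0]-30:u[0]+30],(400,600),interpolation=cv2.INTER_CUBIC)
cv2.imwrite('pics/m6.png',np.hstack([f(i,u),f(j,v)]))
tip=s['eef_pos']+np.array([0,0,-114.6])
print('tip px',proj(p,tip,1),proj(S,tip))
E
```

```text
(array([-0.   , -0.   ,  0.002]), array([ 0.3, -0.7, 99.4]))
[258, 182] [217, 166]
tip px (np.float64(259.26417922348867), np.float64(193.01182146361563)) (np.float64(216.87997784330716), np.float64(159.85854806468842))
```

View pics/m6.png

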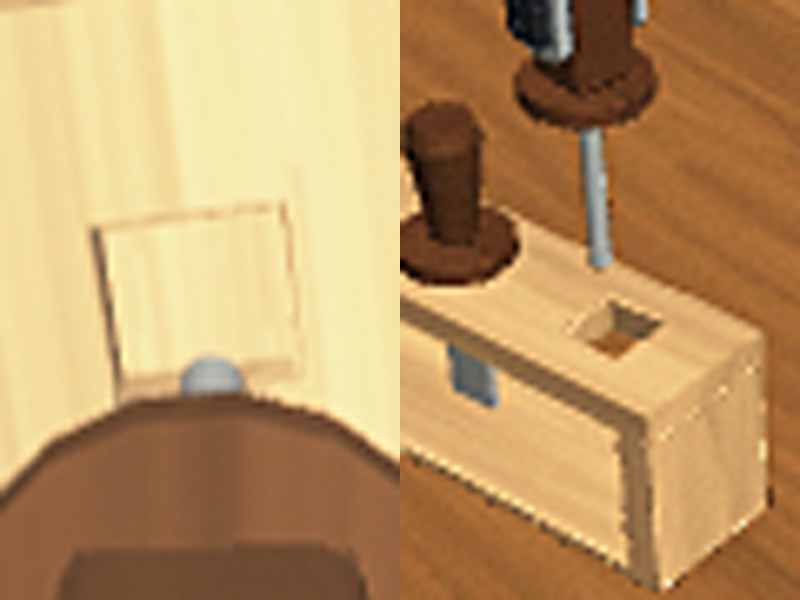

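The hole is centred where predicted (crop (200,300)) and the pin is aligned with it. Lowering.

Scaled: 30 mm / 500 = 0.06, 25 mm / 500 = 0.05.

advance(
  ticks=[0,0,0,0,-0.0012,0.03,0,0,0,0,0,0,0.05,0,0,0,0,0,0,0.06,0,0,0,0,0,0,0.04,0,0,0,0,0,0,0,0],
)

```text
clock: 14.5
eef_pos: [532.5, -152.4, 135.6]
tcp_rot: [-3.136, -0.002, 1.637]
contact_force: [-0.8, 0.1, -1.7]
opening: 0.29
grasp_force: 108.9
```

advance(
  ticks=[0,0,0,0,0,0.01,0,0,0,0,0,0,0.006,0,0,0,0,0,0,0,0,0,0,0,0,0,0,0,0,0,0,0,0,0,0],
)

```text
clock: 14.92
eef_pos: [535.3, -153.3, 131.9]
tcp_rot: [3.14, 0.001, 1.637]
contact_force: [-0.7, -0.3, -1.3]
opening: 0.291
grasp_force: 108.9
```

advance(
  ticks=[0,0,0,0,0,0.002,0,0,0,0,0,0,0,0,0,0,0,0,0,0,0,0,0,0,0,0,0,0],
)

```text
clock: 15.25
eef_pos: [534.7, -153.1, 129.9]
tcp_rot: [3.141, 0.0, 1.637]
contact_force: [0.1, -0.3, -1.5]
opening: 0.29
grasp_force: 108.9
```

Scaled: 0.7 mm / 500 = 0.0014.

advance(
  ticks=[0,0,0,0,0,0.0014,0,0,0,0,0,0,0,0,0,0,0,0,0,0,0,0,0,0,0,0,0,0],
)

```text
clock: 15.58
eef_pos: [534.8, -153.1, 129.7]
tcp_rot: [3.141, 0.0, 1.637]
contact_force: [-2.8, -0.0, 5.2]
opening: 0.29
grasp_force: 110.0
```

advance(
  ticks=[0,0,0,0,0,0.001,0,0,0,0,0,0,0,0,0,0,0,0,0,0,0,0,0,0,0,0,0,0],
)

```text
clock: 15.92
eef_pos: [534.8, -153.2, 129.7]
tcp_rot: [3.141, 0.0, 1.637]
contact_force: [-5.2, 1.6, 10.9]
opening: 0.289
grasp_force: 110.8
```

Scaled: -0.7 mm / 500 = -0.0014.

advance(
  ticks=[0,0,0,0,0,-0.0014,0,0,0,0,0,0,0,0.35,0,0,0,0,0,0,0.5,0,0,0,0,0,0,1,0,0,0,0,0,0,1],
  grip_force=40,
)

```text
clock: 16.33
eef_pos: [534.7, -153.1, 129.2]
tcp_rot: [-3.142, -0.0, 1.637]
contact_force: [0.6, -0.3, -1.0]
opening: 0.761
grasp_force: 0.0
```

advance(
  ticks=[0,0,0,0,0,0,1,0,0,0,0,0,0,1,0,0,0,0,0,0,1,0,0,0,0,0,-0.03,1,0,0,0,0,0,-0.06,1],
)

```text
clock: 16.75
eef_pos: [532.4, -152.4, 171.7]
tcp_rot: [-3.136, -0.002, 1.637]
contact_force: [0.4, 0.0, 0.9]
opening: 1.001
grasp_force: 0.0
```

advance(
  ticks=[0,0,0,0,0,-0.08,1,0,0,0,0,0,-0.08,1,0,0,0,0,0,-0.06,1,0,0,0,0,0,0,1,0,0,0,0,0,0,1],
)

```text
clock: 17.17
eef_pos: [535.6, -153.4, 286.2]
tcp_rot: [3.138, 0.001, 1.637]
contact_force: [-0.7, -0.1, -0.9]
opening: 0.999
grasp_force: 0.0
```

```bash
python3 - <<'E'
from h import *
a=[cv2.cvtColor(grab_frame(n),cv2.COLOR_RGB2BGR) for n in('wrist','scene')]
cv2.imwrite('pics/m7.png',cv2.resize(np.hstack([a[0][100:300,180:340],a[1][110:360,150:400]][i] if 0 else [cv2.resize(a[0][100:340,150:390],(400,400)),cv2.resize(a[1][110:360,150:400],(400,400))]),(800,400)))
E
```

```text
(no output)
```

View pics/m7.png

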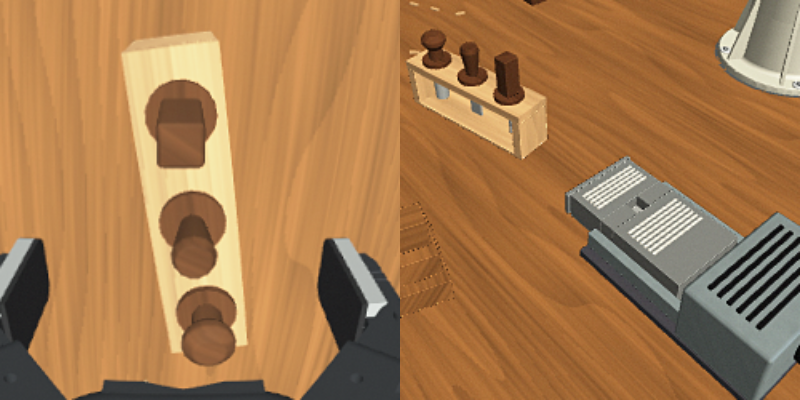

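The pin tool hangs upright in its own hole (wrist crop (181,115)), the other tools are in place, and the cassette is out with the gripper clear of everything.

```bash
python3 -c "
from rig import r, telemetry, grab_frame, camera_params
print(r.sign_off())"
```

```text
the job is handed in; nothing more can be done
None
```

The job is handed in at about 17 s: the pin held the button down while the cassette was pushed out about 6 cm, the pin tool hangs back in its own hole, and the other tools were left in the rack.

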